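Unbolt the bowl feeder's guard gate and hold it ajar

ROBOT

A 6-joint arm with a two-finger parallel gripper is mounted at the origin on the work surface. World frame = base frame: x ahead of the robot, y to its left, z up, the work surface at z = 0. Lengths are in m, angles in rad, forces in N, time in s.
With the tool pointing down it reaches from about 0.375 to 0.975 m from the base axis. Payload 3.8 kg.
Tool frame: the origin (TCP) lies at the very end of the fingers, on their centre line; the grasp point (between the pads) lies 19 mm behind it; z points along the fingers, x is the direction in which the jaws open and shut, and the axes are right-handed (so a half turn about z gives the same grasp; the last joint's range is limited). The gripper opens to 85 mm and grips with 20 to 120 N. Pads are 22 mm wide; open, the fingers measure 114 mm over their backs; the gripper's body (76 mm by 85 mm) begins 54 mm behind the grasp point. The pads swing forward as they close: fully open they stand 13 mm farther back than shut.
Start: joints at [1.104, 0.264, 1.604, -0, 1.274, -0.037], TCP at [0.281, 0.614, 0.231] pointing down, gripper open.
Joint ranges: [-2.63, 2.63], [-0.94, 2.18], [0.31, 2.57], [-1.31, 4.45], [0, 2.66], [-2.55, 2.55]. Speed limits (rad/s): [2.57, 2.57, 3.14, 3.14, 3.14, 3.14].

INTERFACE

Orientations are given as a rotation vector (axis times angle).
In Python, from bench import manip gives the robot as it stands.
- The arm moves only by the tool send_rows, never from a script. Its argument "steps" is a list of rows, each an object of numbers: "hand": the opening in per cent of the stroke, from 0 (shut) to 100 (fully open); "dx", "dy", "dz": the shift along the tool's x, y, z in mm; "spin": the turn about the tool's z in degrees. In form: [{"hand": .., "dx": .., "dy": .., "dz": .., "spin": ..}, ...]. A call has 1 to 12 rows; each row is the pose to reach, as a shift and turn from the pose commanded when the call began, along the tool's axes at that moment; what a row does not reach only later rows make up. A row lasts 1/12 s, in which the tool goes at most 41.7 mm and 7.16 degrees, less where a joint would pass 70% of its speed; a pose out of reach is approached as far as the arm can. A call with a gripper value outside its range is refused whole. The fingers move at their own pace and stop on an object; the grip force is fixed at half the most. Time passes only in rows, so rows that repeat a pose let the fingers close. It gives the time, the measured TCP pose, the force and the opening at its end, in the units of the state.
- manip.sense(): the state, without advancing time (a new reading comes with each control period).
- manip.grab_frame(name): name is "side" or "top" or "wrist"; returns (picture, depth): 480x640x3 uint8, red, green, blue; 480x640 float32, m along the optical axis (not along the pixel's ray), 0 where there is no reading.
- manip.calibration(name): a dict with "fx", "fy", "cx", "cy" (pixels), "extrinsics" (4x4, takes a point from camera to world coordinates). Camera axes: x right, y down, z forward; pixel columns grow to the right and rows downward; lengths in m; the calibration is good to about 2 mm. The wrist camera is an equidistant fisheye: a pixel r from the principal point sees the ray r / f radians off the axis. A picture is of the moment at which its call begins: read the wrist's pose just before it. calibration takes no time and is no camera call; for the wrist camera it gives the pose at the moment of the call.
- manip.hand_in(): hands the job in, once; it reports no verdict.
The state is a dict: "time_s": time; "q": joint angles; "joint_vel": joint speeds; "tau": joint torques, N m; "tool_pos": TCP position; "eef_rot": TCP orientation; "contact_force": force on the tool from outside, world axes, zero at the start; "moment": the same for the moment, N m; "width": opening from 0.0 (shut) to 1.0 (fully open).
Only numpy, scipy, OpenCV 4.12 (cv2) and the standard library are available. Lean on these libraries where they do the work, as an engineer would, in place of code of your own. Each camera call takes 0.05 s, during which the arm holds its last target. There are 200 camera calls.

TASK

Open up the bowl feeder's guard: first pull the long stop pin up out of its sleeve in front of the gate, stand it in the open tool pot and let go of it, leaving the lidded jar alone. Then take the sagging barrel bolt on the gate by its upright knob, lift it so that its collar rides over the bent-up lip of the keeper while you pull it back towards the hinge, until it is clear of the keeper. Swing the self-closing gate ajar, about 20 degrees towards the robot, and finish while still holding it there: do not let go.

Things in the scene. Friction and masses are not known exactly. Their poses are not given: they have to be found in the camera images.
- cell: fixed bowl feeder base plate, 10 mm thick, gate along its near edge, black bowl (220 mm wide, 130 high) behind. Origin on the bench under the middle of the closed gate; x away from the robot, through the gate to the bowl; y along the gate from keeper post (y -178 mm) to hinge post (+150 mm); z up. Gate: aluminium frame with bars, 20 mm thick, y -130 to +125, z 55 to 130 mm, barrel bolt on top
- gate_hinge (a point): point on the gate's vertical hinge axis, at cell x 0, y +130 mm, 165 mm up (the height of the bolt rod when level)
- gate (a joint): gate angle in rad: 0 closed, grows as the gate's free end (the keeper end) swings towards the robot (turning clockwise seen from above), up to 1.2. A spring closes it: 0.24 N m at 0 and 0.52 N m at 0.35 rad. The standing stop pin blocks it at about 0.13 rad
- bolt (a joint): how far the barrel bolt is drawn back along its own rod towards the hinge, in m: starts at 0 to 0.008, clear of the keeper from 0.032 on, end stop at 0.055. Slight friction (about 1 N) keeps it where it is left
- sag (a joint): tilt of the bolt rod about its rear guide (on the gate, 100 mm from the hinge axis, 165 mm up) in rad: -0.10 hanging by its own weight as at the start, 0 level, +0.04 upper stop. The collar passes over the lip from about -0.04 up; lifting the knob 10 mm from the start brings the rod level. Let go, it falls back to -0.10
- knob (a point): centre of the bolt's upright knob: steel cylinder 16 mm in diameter, 34 mm tall; this point is half-way up it, 34 mm above the rod's axis and (bolt fully shot) 100 mm towards the keeper from the rear guide. The rod below is 12 mm thick. Nothing else stands near it but the front guide strap, 42 mm off towards the keeper (180 mm high). Moves with the bolt
- collar (a point): centre of the round collar, 32 mm in diameter and 12 mm thick, on the keeper end of the bolt rod, 109 mm from the knob. It sits behind the keeper's lip at the start
- lip (a point): middle of the top edge of the keeper's bent-up lip: steel, 4 mm thick, 40 mm long across the rod, 138.5 mm above the bench, at cell x 0, y -160 mm, fixed. It stands on the gate side of the collar and stops it from being drawn straight back unless lifted. The keeper's tall cheek (robot's side, up to 185 mm) keeps the gate shut while the collar is in the keeper
- pin_grip (a point): middle of the grip of the loose steel stop pin (0.12 kg), upright with a little play in a sleeve 45 mm in front of the closed gate, at cell y -100 mm. Pin 190 mm long: rod 10 mm in diameter, grip 14 mm in diameter from 130 to 190 mm above the foot. This point is 160 mm above the foot, z up along the pin. The sleeve is 24 mm wide, top 44 mm above the bench
- pin_foot (a point): centre of the foot (lower end) of the stop pin, 6 mm above the bench at the start, 38 mm deep in the sleeve
- pot_mouth (a point): centre of the mouth of the open steel tool pot, 130 mm above the bench. The pot is a straight round can fixed to the bench, 60 mm outside, 54 mm inside, inner floor 6 mm above the bench; the pin leans in it when let go
- jar_center (a point): centre of a lidded jar, 64 mm wide and 115 mm tall with a black cap, a bystander; it and the pot stand either side of the cell in front, either may be left or right
Not all that is in view belongs to the job. What is shaped like the part that bears pot_mouth but blue or green is not meant.

How it is judged:
On the way, in this order (a step that is already met when the one before it is completed fails the run):
1. the fingers have drawn the stop pin up out of its sleeve, the gate still shut (z of pin_foot in the frame of cell above 0.055 m and contact force between the fingers and pin above 0.5 N and value of joint gate below 0.1 rad), for 0.1 s.
2. the pin stands in the tool pot, let go, the bolt still shot (horizontal distance between pin_foot and pot_mouth below 0.028 m and height (world z) of pin_foot below 0.03 m and contact force between the fingers and pin below 0.1 N and value of joint bolt below 0.025 m), for 0.2 s.
3. the bolt is drawn clear of the keeper (value of joint bolt above 0.032 m), for 0.1 s.
At the end, for the whole second after the job is handed in: the bolt is still drawn back (over 25 mm), the gate stands still 13 to 29 degrees (0.22 to 0.5 rad) open, held against its spring by the fingers (at least 0.7 N on the gate or its bolt) and by nothing else; the stop pin stands in the pot, its foot within 30 mm of the bench, let go (horizontal distance between pin_foot and pot_mouth below 0.028 m and height (world z) of pin_foot below 0.03 m and contact force between the fingers and pin below 0.1 N and value of joint bolt above 0.025 m and value of joint gate between 0.22 and 0.5 rad and velocity of joint gate between -0.05 and 0.05 rad/s and contact force between the fingers and gate above 0.7 N and contact force between gate and pin below 0.2 N and contact force between gate and jar below 0.2 N); the arm keeps its last pose, push and grip.
It fails at once if the lidded jar is pushed more than 30 mm or tipped (distance of jar_center from where it was at the start of the episode above 0.03 m or angle between jar_center's own z axis and vertical above 0.5 rad).
It also fails if it takes over 51 s, if anything falls off the work surface, if the arm or the gripper's body presses on something with over 40 N, if the wrist force passes 120 N, or if a joint passes its speed limit or range.

## Working session

There is one attempt and no reset: what is moved stays moved. The work goes in short steps, Python scripts to look and compute and a tool call to move; the robot and the scene stay as the last step left them, time stands still between calls to the robot, and variables do not carry over. Pictures are saved under pics/ and viewed, about 8 in all and at most 12, crops included, and the job is handed in when it is done.

Besides the shell and the picture viewer there is one more tool, called after ">>>" as a command line: name --argument value ..., lists and objects as JSON in quotes. send_rows: Moves the arm, as the interface text tells. Its arguments: {"type":"object","properties":{"steps":{"type":"array"}},"required":["steps"]}

```bash
mkdir -p pics; cat > h.py <<'E'
import numpy as np,cv2
from bench import manip
from scipy.spatial.transform import Rotation as R
def cloud(n):
    im,d=manip.grab_frame(n);c=manip.calibration(n)
    v,u=np.mgrid[:480,:640]
    P=np.stack([(u-c['cx'])/c['fx']*d,(v-c['cy'])/c['fy']*d,d],-1)
    E=np.array(c['extrinsics']);W=P@E[:3,:3].T+E[:3,3];W[d==0]=np.nan
    return im,d,W
E
python3 - <<'E'
from h import *
print(manip.sense())
for n in('top','side'):
    im,d,W=cloud(n);np.savez(n+'.npz',im=im,W=W);cv2.imwrite(f'pics/{n}0.png',im[...,::-1]);print(n,np.round(manip.calibration(n)['extrinsics'],3).tolist())
E
```

```text
{'time_s': 0.0, 'q': array([ 1.10411127e+00,  2.64775706e-01,  1.60542679e+00,  9.12902365e-06,
        1.27369974e+00, -3.69213598e-02]), 'joint_vel': array([ 0.00054601, -0.00122136,  0.00118137,  0.00246434,  0.00030678,
       -0.00112453]), 'tau': array([-5.84941481e-04, -5.15115058e+01, -3.67309105e+01,  1.19549309e-04,
        1.29284133e-02,  3.06501022e-06]), 'tool_pos': array([0.28091336, 0.61293506, 0.22991833]), 'eef_rot': array([ 2.64305287,  1.6960347 , -0.00312935]), 'contact_force': array([-0.36778972, -0.01933896, -0.06790314]), 'moment': array([-0.04716812,  0.03329955,  0.01491975]), 'width': 1.0059940492622317}
top [[-0.01, -0.999, 0.046, 0.435], [-1.0, 0.011, 0.027, 0.022], [-0.027, -0.045, -0.999, 0.976], [0.0, 0.0, 0.0, 1.0]]
side [[0.811, -0.306, 0.498, 0.068], [-0.584, -0.406, 0.703, -0.558], [-0.013, -0.861, -0.508, 0.579], [0.0, 0.0, 0.0, 1.0]]
```

View pics/top0.png

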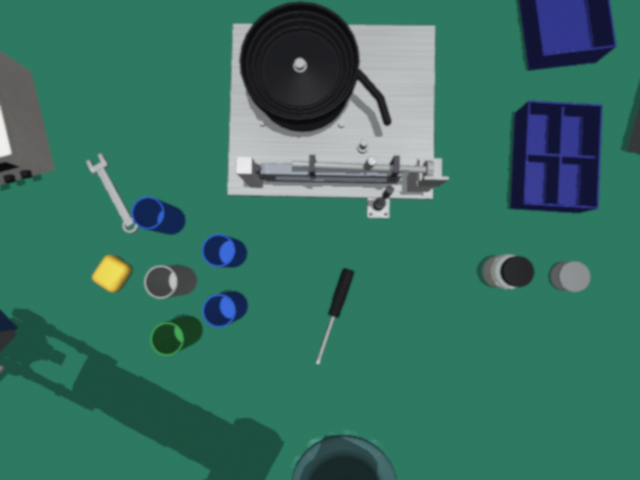

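View pics/side0.png

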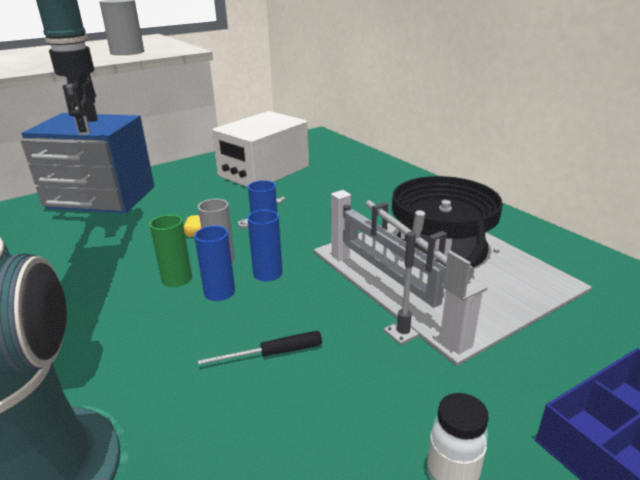

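The top view shows the steel pot at (162,282), blue and green decoys beside it, the jar at (515,271), the hinge post at (245,165), the keeper at (432,170), the knob at (371,162) and the pin grip at (388,191). In the side view the pin grip is at (419,225).

```bash
python3 - <<'E'
from h import *
T=np.load('top.npz');W=T['W'];im=T['im'];S=np.load('side.npz');V=S['W']
def box(n,W,u0,u1,v0,v1,zl,zh):
    P=W[v0:v1,u0:u1].reshape(-1,3);P=P[(P[:,2]>zl)&(P[:,2]<zh)]
    if len(P): print(n,len(P),'med',np.round(np.median(P,0),4),'min',np.round(np.percentile(P,3,axis=0),4),'max',np.round(np.percentile(P,97,axis=0),4))
box('pot rim T',W,140,185,262,302,.12,.14)
box('pot rim S',V,196,235,198,212,.122,.14)
box('hinge T',W,232,262,150,185,.13,.25)
box('keeper T',W,415,450,150,195,.15,.25)
box('knob T',W,360,382,150,175,.185,.25)
box('pin T',W,380,398,182,200,.17,.25)
box('knob? S',V,400,430,205,245,.12,.25)
box('jar T',W,480,540,250,295,.10,.13)
# plate edges -> yaw
m=(np.abs(W[...,2]-.010)<.004)&(im.min(-1)>110);P=W[m][:,:2]
print('plate',cv2.minAreaRect(P.astype(np.float32)),cv2.boxPoints(cv2.minAreaRect(P.astype(np.float32))).tolist())
c=[i for i in (T,)]
cv2.imwrite('pics/c1.png',np.hstack([cv2.resize(im[140:220,225:455],None,fx=3.4,fy=3.4,interpolation=2)])[...,::-1])
E
```

```text
pot rim T 270 med [0.4185 0.3278 0.1283] min [0.3914 0.2963 0.1204] max [0.4469 0.3534 0.1317]
pot rim S 185 med [0.4277 0.3431 0.1282] min [0.3891 0.298  0.1227] max [0.4454 0.3556 0.1313]
hinge T 394 med [0.6195 0.1667 0.1534] min [0.6065 0.1468 0.1317] max [0.6353 0.1831 0.1566]
keeper T 325 med [ 0.5899 -0.1515  0.1591] min [ 0.5851 -0.1737  0.1504] max [ 0.6213 -0.1304  0.186 ]
knob T 101 med [ 0.6129 -0.0465  0.2034] min [ 0.607  -0.0545  0.1872] max [ 0.6201 -0.0394  0.206 ]
pin T 77 med [ 0.5667 -0.0758  0.1944] min [ 0.5615 -0.0824  0.1707] max [ 0.5736 -0.0706  0.1973]
knob? S 635 med [ 0.6096 -0.0487  0.1744] min [ 0.5606 -0.0838  0.1222] max [0.717  0.0862 0.2046]
jar T 849 med [ 0.4316 -0.3116  0.1142] min [ 0.4068 -0.3372  0.1051] max [ 0.4551 -0.2875  0.1173]
plate ((0.6988134384155273, 0.11680546402931213), (0.6300519704818726, 0.7522053718566895), 54.54314041137695) [[0.20971468091011047, 0.07837361097335815], [0.8224254250526428, -0.3579730987548828], [1.1879122257232666, 0.1552373170852661], [0.5752014517784119, 0.5915840268135071]]
```

View pics/c1.png

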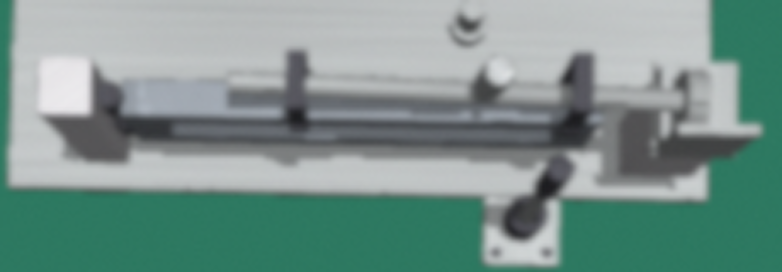

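The crop confirms it: hinge post top on the left, knob at about (495,75), strap at (580,95), collar at the keeper at (695,95), pin grip at (560,165). The cell yaw is about -1.7° with its origin near (0.615, 0.018). That predicts the pin at (0.567, -0.08), and I measured (0.567, -0.076). The pot is at (0.418, 0.326).

```bash
cat >> h.py <<'E'
def go(x,y,z,ang=None):
    "tool shift (mm) and spin to a world TCP and tool-x heading (deg)"
    s=manip.sense();M=R.from_rotvec(s['eef_rot']).as_matrix();a=np.degrees(np.arctan2(M[1,0],M[0,0]))
    print('pos',np.round(s['tool_pos'],4),'head',round(a,1),'t',round(s['time_s'],2),'F',np.round(s['contact_force'],1),'w',round(s['width'],3))
    print('d',np.round(1000*M.T@(np.array([x,y,z])-s['tool_pos']),1),'spin',None if ang is None else round((a-ang+180)%360-180,1))
E
python3 -c "
from h import *
go(.567,-.077,.235,88.3)"
```

```text
pos [0.2809 0.613  0.23  ] head 65.4 t 0.1 F [-0.5 -0.3 -0.3] w 1.004
d [-508.1  547.5   -3.9] spin -22.9
```

>>> send_rows --steps '[{"hand":60,"dx":-508,"dy":547,"dz":-15,"spin":-23},{"hand":60,"dx":-508,"dy":547,"dz":-15,"spin":-23},{"hand":60,"dx":-508,"dy":547,"dz":-15,"spin":-23},{"hand":60,"dx":-508,"dy":547,"dz":-15,"spin":-23},{"hand":60,"dx":-508,"dy":547,"dz":-15,"spin":-23},{"hand":60,"dx":-508,"dy":547,"dz":-15,"spin":-23},{"hand":60,"dx":-508,"dy":547,"dz":-15,"spin":-23},{"hand":60,"dx":-508,"dy":547,"dz":-15,"spin":-23},{"hand":60,"dx":-508,"dy":547,"dz":-15,"spin":-23},{"hand":60,"dx":-508,"dy":547,"dz":-15,"spin":-23},{"hand":60,"dx":-508,"dy":547,"dz":-15,"spin":-23},{"hand":60,"dx":-508,"dy":547,"dz":-15,"spin":-23}]'

```text
time_s: 1.1
tool_pos: [0.4725, 0.1497, 0.2411]
eef_rot: [-2.252, -2.19, 0.0]
contact_force: [0.7, 1.1, 0.3]
width: 0.601
```

```bash
python3 -c "
from h import *
go(.567,-.077,.245,88.3)"
```

```text
pos [0.4725 0.1497 0.2411] head 88.4 t 1.1 F [0.7 1.1 0.3] w 0.601
d [-224.   100.9   -3.9] spin 0.1
```

>>> send_rows --steps '[{"hand":60,"dx":-224,"dy":101,"dz":-4,"spin":0},{"hand":60,"dx":-224,"dy":101,"dz":-4,"spin":0},{"hand":60,"dx":-224,"dy":101,"dz":-4,"spin":0},{"hand":60,"dx":-224,"dy":101,"dz":-4,"spin":0},{"hand":60,"dx":-224,"dy":101,"dz":-4,"spin":0},{"hand":60,"dx":-224,"dy":101,"dz":-4,"spin":0},{"hand":60,"dx":-224,"dy":101,"dz":-4,"spin":0},{"hand":60,"dx":-224,"dy":101,"dz":-4,"spin":0}]'

```text
time_s: 1.77
tool_pos: [0.5671, -0.0769, 0.2445]
eef_rot: [-2.256, -2.185, 0.001]
contact_force: [-0.3, 0.0, 0.3]
width: 0.597
```

```bash
cat >> h.py <<'E'
def wproj(p,c):
    E=np.array(c['extrinsics']);q=E[:3,:3].T@(np.array(p)-E[:3,3]);th=np.arctan2(np.hypot(q[0],q[1]),q[2]);ph=np.arctan2(q[1],q[0])
    return (int(round(c['cx']+c['fx']*th*np.cos(ph))),int(round(c['cy']+c['fy']*th*np.sin(ph))))
def wrist(name,pts):
    c=manip.calibration('wrist');im,_=manip.grab_frame('wrist');im=im[...,::-1].copy()
    for p in pts: uv=wproj(p,c);print(uv);cv2.drawMarker(im,uv,(0,0,255),0,9,1)
    cv2.imwrite(f'pics/{name}.png',im)
E
python3 -c "
from h import *
go(.567,-.077,.147,88.3)
wrist('w1',[(.567,-.077,.196),(.613,-.0465,.204),(.567,-.0825,.044)])"
```

```text
pos [ 0.5671 -0.0769  0.2445] head 88.2 t 1.77 F [-0.3  0.   0.3] w 0.597
d [-0.1  0.  97.5] spin -0.1
(320, 271)
(374, 346)
(314, 211)
```

View pics/w1.png

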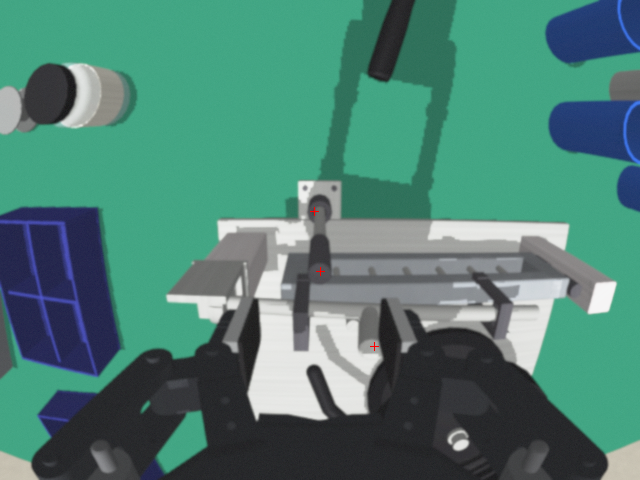

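The pin-top marker lands on the pin top at (320,271), and the sleeve directly below it shows the pin is upright. I'll descend and grip.

>>> send_rows --steps '[{"hand":60,"dx":0,"dy":0,"dz":40,"spin":0},{"hand":60,"dx":0,"dy":0,"dz":80,"spin":0},{"hand":60,"dx":0,"dy":0,"dz":95,"spin":0},{"hand":60,"dx":0,"dy":0,"dz":95,"spin":0},{"hand":0,"dx":0,"dy":0,"dz":95,"spin":0},{"hand":0,"dx":0,"dy":0,"dz":95,"spin":0},{"hand":0,"dx":0,"dy":0,"dz":95,"spin":0},{"hand":0,"dx":0,"dy":0,"dz":95,"spin":0},{"hand":0,"dx":0,"dy":0,"dz":95,"spin":0},{"hand":0,"dx":0,"dy":0,"dz":95,"spin":0},{"hand":0,"dx":0,"dy":0,"dz":95,"spin":0},{"hand":0,"dx":0,"dy":0,"dz":95,"spin":0}]'

```text
time_s: 2.82
tool_pos: [0.569, -0.0754, 0.153]
eef_rot: [2.25, 2.187, 0.004]
contact_force: [-0.7, -0.3, 5.9]
width: 0.147
```

>>> send_rows --steps '[{"hand":0,"dx":0,"dy":0,"dz":-15,"spin":0},{"hand":0,"dx":0,"dy":0,"dz":-35,"spin":0},{"hand":0,"dx":0,"dy":0,"dz":-55,"spin":0},{"hand":0,"dx":0,"dy":0,"dz":-75,"spin":0},{"hand":0,"dx":0,"dy":0,"dz":-100,"spin":0},{"hand":0,"dx":0,"dy":0,"dz":-130,"spin":0},{"hand":0,"dx":0,"dy":0,"dz":-160,"spin":0},{"hand":0,"dx":0,"dy":0,"dz":-165,"spin":0},{"hand":0,"dx":0,"dy":0,"dz":-165,"spin":0}]'

```text
time_s: 3.57
tool_pos: [0.5687, -0.0753, 0.319]
eef_rot: [2.249, 2.186, 0.006]
contact_force: [0.0, -0.1, -1.3]
width: 0.144
```

```bash
python3 -c "
from h import *
go(.418,.326,.315,88.3)"
```

```text
pos [ 0.5687 -0.0753  0.319 ] head 88.4 t 3.57 F [ 0.  -0.1 -1.3] w 0.144
d [ 396.9 -162.2    2.6] spin 0.1
```

>>> send_rows --steps '[{"hand":0,"dx":30,"dy":-12,"dz":0,"spin":0},{"hand":0,"dx":60,"dy":-24,"dz":0,"spin":0},{"hand":0,"dx":95,"dy":-39,"dz":0,"spin":0},{"hand":0,"dx":130,"dy":-53,"dz":0,"spin":0},{"hand":0,"dx":165,"dy":-67,"dz":0,"spin":0},{"hand":0,"dx":200,"dy":-82,"dz":0,"spin":0},{"hand":0,"dx":235,"dy":-96,"dz":0,"spin":0},{"hand":0,"dx":270,"dy":-110,"dz":0,"spin":0},{"hand":0,"dx":305,"dy":-125,"dz":0,"spin":0},{"hand":0,"dx":340,"dy":-139,"dz":0,"spin":0},{"hand":0,"dx":370,"dy":-151,"dz":0,"spin":0},{"hand":0,"dx":397,"dy":-162,"dz":0,"spin":0}]'

```text
time_s: 4.57
tool_pos: [0.4143, 0.3277, 0.3127]
eef_rot: [-2.251, -2.19, 0.006]
contact_force: [-0.1, -0.0, -1.0]
width: 0.146
```

>>> send_rows --steps '[{"hand":0,"dx":0,"dy":0,"dz":0,"spin":0},{"hand":0,"dx":0,"dy":0,"dz":0,"spin":0}]'

```text
time_s: 4.73
tool_pos: [0.4148, 0.3269, 0.3128]
eef_rot: [-2.249, -2.193, 0.006]
contact_force: [0.6, 1.0, -1.7]
width: 0.144
```

```bash
python3 -c "
from h import *
go(.418,.326,.160,88.3)
wrist('w2',[(.418,.326,.130)])
im,d,W=cloud('side');cv2.imwrite('pics/s2.png',im[...,::-1])
m=np.isfinite(W[...,2])&(np.hypot(W[...,0]-.418,W[...,1]-.326)<.04)&(W[...,2]>.15)&(W[...,2]<.29)
P=W[m];print(len(P))
for z in np.arange(.16,.29,.02):
    q=P[abs(P[:,2]-z)<.01]
    if len(q):print(round(z,2),len(q),np.round(np.median(q,0),4))
i=cv2.imread('pics/w2.png');s=im[100:340,130:350,::-1]
cv2.imwrite('pics/ws2.png',np.hstack([i[100:400,160:480],cv2.resize(s,(275,300))]))
"
```

```text
pos [0.4148 0.3269 0.3128] head 88.6 t 4.73 F [ 0.6  1.  -1.7] w 0.144
d [ -0.4   3.7 152.8] spin 0.3
(319, 219)
335
0.16 8 [0.411  0.3235 0.1685]
0.18 51 [0.4113 0.3223 0.1808]
0.2 52 [0.4113 0.3229 0.1994]
0.22 53 [0.4115 0.3229 0.2205]
0.24 54 [0.4117 0.3235 0.2404]
0.26 58 [0.4115 0.3236 0.26  ]
0.28 59 [0.4118 0.3236 0.2806]
```

View pics/ws2.png

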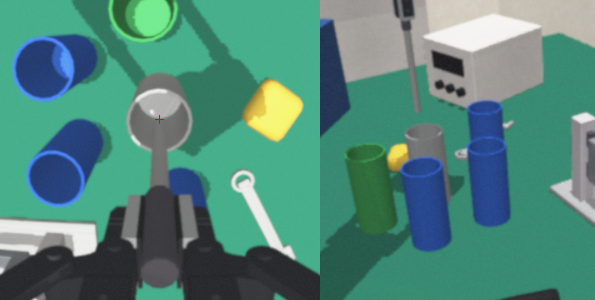

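The pin hangs vertically, its foot just over the mouth. The rim is centred at (160,117) in the crop, next to the marker at (159,119). I'll shift 4 mm and lower.

>>> send_rows --steps '[{"hand":0,"dx":-1,"dy":4,"dz":10,"spin":0},{"hand":0,"dx":-1,"dy":4,"dz":30,"spin":0},{"hand":0,"dx":-1,"dy":4,"dz":55,"spin":0},{"hand":0,"dx":-1,"dy":4,"dz":80,"spin":0},{"hand":0,"dx":-1,"dy":4,"dz":105,"spin":0},{"hand":0,"dx":-1,"dy":4,"dz":130,"spin":0},{"hand":0,"dx":-1,"dy":4,"dz":145,"spin":0},{"hand":0,"dx":-1,"dy":4,"dz":153,"spin":0},{"hand":0,"dx":-1,"dy":4,"dz":153,"spin":0},{"hand":0,"dx":-1,"dy":4,"dz":153,"spin":0}]'

```text
time_s: 5.67
tool_pos: [0.4208, 0.3245, 0.1621]
eef_rot: [2.254, 2.188, -0.001]
contact_force: [-0.3, 0.8, -0.5]
width: 0.144
```

>>> send_rows --steps '[{"hand":100,"dx":0,"dy":0,"dz":0,"spin":0},{"hand":100,"dx":0,"dy":0,"dz":0,"spin":0},{"hand":100,"dx":0,"dy":0,"dz":0,"spin":0},{"hand":100,"dx":0,"dy":0,"dz":0,"spin":0},{"hand":100,"dx":0,"dy":0,"dz":0,"spin":0},{"hand":100,"dx":0,"dy":0,"dz":0,"spin":0},{"hand":100,"dx":0,"dy":0,"dz":0,"spin":0},{"hand":100,"dx":0,"dy":0,"dz":0,"spin":0},{"hand":100,"dx":0,"dy":0,"dz":0,"spin":0},{"hand":100,"dx":0,"dy":0,"dz":0,"spin":0}]'

```text
time_s: 6.5
tool_pos: [0.4203, 0.3253, 0.1623]
eef_rot: [-2.253, -2.19, 0.0]
contact_force: [1.0, -0.5, -0.6]
width: 1.003
```

>>> send_rows --steps '[{"hand":100,"dx":0,"dy":0,"dz":-25,"spin":0},{"hand":100,"dx":0,"dy":0,"dz":-55,"spin":0},{"hand":100,"dx":0,"dy":0,"dz":-90,"spin":0},{"hand":100,"dx":0,"dy":0,"dz":-120,"spin":0},{"hand":100,"dx":0,"dy":0,"dz":-130,"spin":0},{"hand":100,"dx":0,"dy":0,"dz":-130,"spin":0}]'

```text
time_s: 7.0
tool_pos: [0.4222, 0.3265, 0.2964]
eef_rot: [2.252, 2.189, 0.012]
contact_force: [0.0, 0.3, -0.5]
width: 1.001
```

```bash
python3 -c "
from h import *
go(.613,-.0455,.29,-1.7)
im,d,W=cloud('top');im2,d2,V=cloud('side')
a=cv2.resize(im[220:340,110:240],None,fx=3,fy=3)[...,::-1];b=cv2.resize(im2[120:340,130:350],(360,360))[...,::-1]
cv2.imwrite('pics/p3.png',np.hstack([a,b]))
for n,X in(('T',W),('S',V)):
    m=(np.hypot(X[...,0]-.418,X[...,1]-.326)<.06)&(X[...,2]>.14)&(X[...,2]<.22);P=X[m];print(n,len(P),np.round(P.mean(0),3),np.round(P.min(0),3),np.round(P.max(0),3))
    m=(abs(X[...,0]-.613)<.02)&(abs(X[...,1]+.046)<.025)&(X[...,2]>.18)&(X[...,2]<.215);P=X[m];print('knob',n,len(P),np.round(np.median(P,0),4),np.round(P.min(0),3),np.round(P.max(0),3))
"
```

```text
pos [0.4222 0.3265 0.2964] head 88.4 t 7.0 F [ 0.   0.3 -0.5] w 1.001
d [-366.5  201.3    6. ] spin 90.1
T 60 [0.42  0.318 0.159] [0.413 0.316 0.14 ] [0.426 0.323 0.178]
knob T 110 [ 0.6119 -0.0463  0.2033] [ 0.606 -0.055  0.18 ] [ 0.622 -0.038  0.207]
S 207 [0.417 0.321 0.171] [0.411 0.316 0.14 ] [0.425 0.33  0.197]
knob S 161 [ 0.609  -0.05    0.1956] [ 0.604 -0.055  0.18 ] [ 0.621 -0.04   0.207]
```

View pics/p3.png

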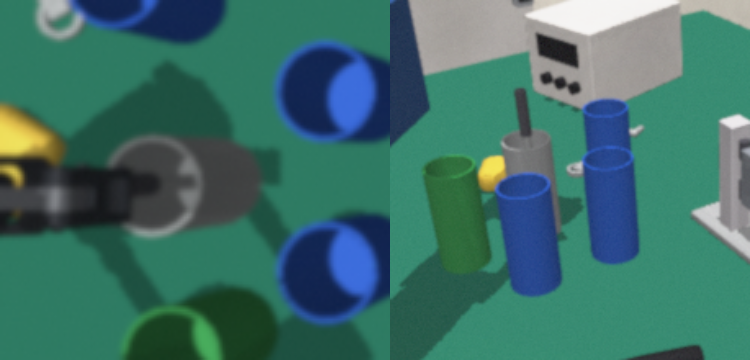

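The pin stands in the pot, let go: grip visible above the pot at about (525,110) in the side crop. The knob is re-measured at about (0.6125, -0.045), top at 0.206. I'll go over it with the jaws across the rod.

>>> send_rows --steps '[{"hand":60,"dx":-366,"dy":201,"dz":6,"spin":90},{"hand":60,"dx":-366,"dy":201,"dz":6,"spin":90},{"hand":60,"dx":-366,"dy":201,"dz":6,"spin":90},{"hand":60,"dx":-366,"dy":201,"dz":6,"spin":90},{"hand":60,"dx":-366,"dy":201,"dz":6,"spin":90},{"hand":60,"dx":-366,"dy":201,"dz":6,"spin":90},{"hand":60,"dx":-366,"dy":201,"dz":6,"spin":90},{"hand":60,"dx":-366,"dy":201,"dz":6,"spin":90},{"hand":60,"dx":-366,"dy":201,"dz":6,"spin":90},{"hand":60,"dx":-366,"dy":201,"dz":6,"spin":90},{"hand":60,"dx":-366,"dy":201,"dz":6,"spin":90},{"hand":60,"dx":-366,"dy":201,"dz":6,"spin":90}]'

```text
time_s: 8.1
tool_pos: [0.61, -0.049, 0.2818]
eef_rot: [-3.141, -0.05, 0.01]
contact_force: [-0.4, -0.2, -0.6]
width: 0.601
```

```bash
python3 -c "
from h import *
go(.6125,-.045,.25,-1.7)"
```

```text
pos [ 0.61   -0.049   0.2818] head 1.8 t 8.1 F [-0.4 -0.2 -0.6] w 0.601
d [ 2.8 -3.9 31.7] spin 3.5
```

>>> send_rows --steps '[{"hand":60,"dx":2,"dy":-3,"dz":32,"spin":4},{"hand":60,"dx":2,"dy":-3,"dz":32,"spin":4},{"hand":60,"dx":2,"dy":-3,"dz":32,"spin":4}]'

```text
time_s: 8.35
tool_pos: [0.6096, -0.0429, 0.2491]
eef_rot: [-3.14, 0.039, 0.016]
contact_force: [0.7, -0.0, -1.0]
width: 0.598
```

```bash
python3 -c "
from h import *
go(.6125,-.045,.172,-1.7)
wrist('w4',[(.6125,-.0465,.206)])"
```

```text
pos [ 0.6096 -0.0429  0.2491] head -1.4 t 8.35 F [ 0.7 -0.  -1. ] w 0.598
d [ 3.7  2.1 77.1] spin 0.3
(325, 281)
```

View pics/w4.png

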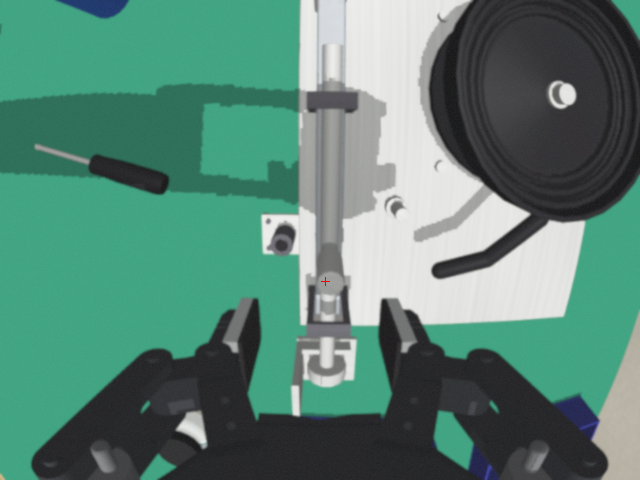

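The knob top sits at (330,282), about 2 mm to +x of the marker, and the jaws straddle it. I'll descend and close.

>>> send_rows --steps '[{"hand":60,"dx":4,"dy":2,"dz":20,"spin":0},{"hand":60,"dx":4,"dy":2,"dz":45,"spin":0},{"hand":60,"dx":4,"dy":2,"dz":65,"spin":0},{"hand":60,"dx":4,"dy":2,"dz":77,"spin":0},{"hand":60,"dx":4,"dy":2,"dz":77,"spin":0},{"hand":0,"dx":4,"dy":2,"dz":77,"spin":0},{"hand":0,"dx":4,"dy":2,"dz":77,"spin":0},{"hand":0,"dx":4,"dy":2,"dz":77,"spin":0},{"hand":0,"dx":4,"dy":2,"dz":77,"spin":0},{"hand":0,"dx":4,"dy":2,"dz":77,"spin":0},{"hand":0,"dx":4,"dy":2,"dz":77,"spin":0},{"hand":0,"dx":4,"dy":2,"dz":77,"spin":0}]'

```text
time_s: 9.4
tool_pos: [0.6172, -0.0454, 0.1797]
eef_rot: [3.141, -0.043, 0.003]
contact_force: [-3.2, -0.3, 6.5]
width: 0.162
```

>>> send_rows --steps '[{"hand":0,"dx":0,"dy":0,"dz":-5,"spin":0},{"hand":0,"dx":0,"dy":0,"dz":-10,"spin":0},{"hand":0,"dx":0,"dy":0,"dz":-14,"spin":0},{"hand":0,"dx":0,"dy":0,"dz":-17,"spin":0},{"hand":0,"dx":0,"dy":0,"dz":-17,"spin":0},{"hand":0,"dx":0,"dy":0,"dz":-17,"spin":0}]'

```text
time_s: 9.9
tool_pos: [0.6162, -0.0449, 0.1938]
eef_rot: [-3.141, 0.043, 0.002]
contact_force: [-1.5, 2.6, -6.4]
width: 0.161
```

>>> send_rows --steps '[{"hand":0,"dx":0,"dy":0,"dz":2,"spin":0},{"hand":0,"dx":0,"dy":-5,"dz":2,"spin":0},{"hand":0,"dx":0,"dy":-10,"dz":2,"spin":0},{"hand":0,"dx":0,"dy":-15,"dz":2,"spin":0},{"hand":0,"dx":0,"dy":-20,"dz":2,"spin":0},{"hand":0,"dx":0,"dy":-25,"dz":2,"spin":0},{"hand":0,"dx":0,"dy":-30,"dz":2,"spin":0},{"hand":0,"dx":0,"dy":-35,"dz":2,"spin":0},{"hand":0,"dx":0,"dy":-40,"dz":2,"spin":0},{"hand":0,"dx":0,"dy":-40,"dz":2,"spin":0},{"hand":0,"dx":0,"dy":-40,"dz":2,"spin":0},{"hand":0,"dx":0,"dy":-40,"dz":2,"spin":0}]'

```text
time_s: 10.9
tool_pos: [0.6176, -0.0048, 0.1919]
eef_rot: [-3.141, 0.043, 0.001]
contact_force: [-3.2, 1.0, -6.4]
width: 0.163
```

```bash
python3 -c "
from h import *
go(.6165,-.005,.190,-1.7)
im,d,W=cloud('side');cv2.imwrite('pics/s5.png',cv2.resize(im[150:370,310:530],None,fx=2.7,fy=2.7,interpolation=2)[...,::-1])"
```

```text
pos [ 0.6176 -0.0048  0.1919] head -1.6 t 10.9 F [-3.2  1.  -6.4] w 0.163
d [-1.1  0.2  1.9] spin 0.1
```

View pics/s5.png

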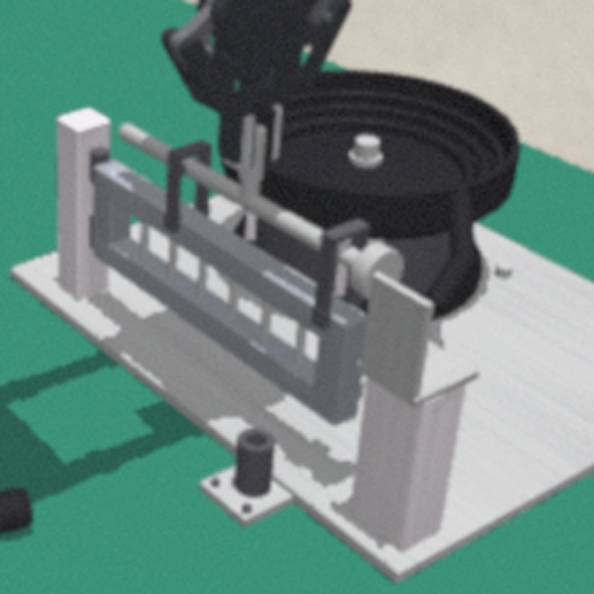

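The collar, at about (380,262) in the crop, has come back against the front strap and is clear of the keeper, with the gate still shut. Now I'll swing along the arc (r ≈ 155 mm).

>>> send_rows --steps '[{"hand":0,"dx":-5,"dy":0,"dz":0,"spin":2},{"hand":0,"dx":-11,"dy":0,"dz":0,"spin":4},{"hand":0,"dx":-16,"dy":-1,"dz":0,"spin":6},{"hand":0,"dx":-22,"dy":-1.5,"dz":0,"spin":8},{"hand":0,"dx":-27,"dy":-2.5,"dz":0,"spin":10},{"hand":0,"dx":-32,"dy":-3.5,"dz":0,"spin":12},{"hand":0,"dx":-37.5,"dy":-4.5,"dz":0,"spin":14},{"hand":0,"dx":-43,"dy":-6,"dz":0,"spin":16},{"hand":0,"dx":-48,"dy":-7.5,"dz":0,"spin":18},{"hand":0,"dx":-53,"dy":-9.5,"dz":0,"spin":20},{"hand":0,"dx":-55.5,"dy":-10.5,"dz":0,"spin":21},{"hand":0,"dx":-55.5,"dy":-10.5,"dz":0,"spin":21}]'

```text
time_s: 11.95
tool_pos: [0.5635, 0.0061, 0.1928]
eef_rot: [3.08, -0.615, 0.005]
contact_force: [2.3, -1.3, -7.4]
width: 0.16
```

>>> send_rows --steps '[{"hand":0,"dx":0,"dy":0,"dz":0,"spin":0},{"hand":0,"dx":0,"dy":0,"dz":0,"spin":0},{"hand":0,"dx":0,"dy":0,"dz":0,"spin":0},{"hand":0,"dx":0,"dy":0,"dz":0,"spin":0},{"hand":0,"dx":0,"dy":0,"dz":0,"spin":0},{"hand":0,"dx":0,"dy":0,"dz":0,"spin":0}]'

```text
time_s: 12.45
tool_pos: [0.5631, 0.0066, 0.1925]
eef_rot: [-3.081, 0.615, -0.001]
contact_force: [3.2, -3.0, -7.3]
width: 0.162
```

```bash
python3 -c "
from h import *
go(.6195,.15,.190,-1.7)
im,d,W=cloud('side');im2,d2,V=cloud('top')
a=cv2.resize(im[150:370,160:530],(600,357))[...,::-1];b=cv2.resize(im2[140:310,130:455],(600,314))[...,::-1]
cv2.imwrite('pics/f6.png',cv2.resize(np.vstack([a,b]),(530,593)))
s=manip.sense();print(s['joint_vel'].round(3))
m=(np.hypot(V[...,0]-.418,V[...,1]-.326)<.06)&(V[...,2]>.14)&(V[...,2]<.22);P=V[m];print(len(P),P.max(0))
# gate bar direction from top: points 125-135 mm high
for X in(W,V):
    m=(X[...,2]>.118)&(X[...,2]<.134)&(X[...,0]>.50)&(X[...,0]<.64)&(X[...,1]>-.12)&(X[...,1]<.14);P=X[m][:,:2]
    if len(P)>20:
        l=cv2.fitLine(P.astype(np.float32),cv2.DIST_HUBER,0,.01,.01).ravel();print(len(P),'angle from y',np.degrees(np.arctan2(l[0],l[1])))
"
```

```text
pos [0.5631 0.0066 0.1925] head -22.6 t 12.45 F [ 3.2 -3.  -7.3] w 0.162
d [  -3.  -154.1    2.6] spin -20.9
[-0.    -0.001 -0.    -0.001  0.001  0.   ]
138 [0.42639626 0.33049291 0.19753429]
1030 angle from y 21.963802
488 angle from y 22.621918
```

View pics/f6.png

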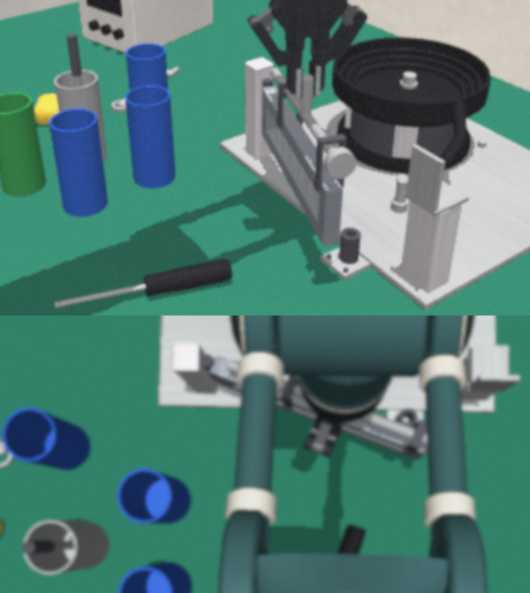

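The gate is ajar by about 20–21° (22.0–22.6° measured, less the 1.7° cell yaw). It is still, and the fingers hold it by the knob. The pin stands in the pot at (75,70). Handing in.

```bash
python3 -c "
from h import *
print(manip.hand_in()); s=manip.sense();print(s['time_s'],s['tool_pos'],s['contact_force'],s['width'])"
```

```text
the job is handed in; nothing more can be done
None
the job is handed in; nothing more can be done
```

The guard is open and the job is handed in. The robot gives no verdict, so what follows rests on my own last checks, taken at about 12.5 s of the 51 s allowed.

**What I did**
- **Pin:** I pulled the stop pin up out of its sleeve, stood it in the grey steel pot and let go. The jar was never approached.
- **Bolt:** I took the bolt by its knob, lifted it about 12 mm and drew it back 40 mm. The collar came clear of the keeper.
- **Gate:** I swung the gate ajar along its arc and handed in while still gripping the knob.

**Last checks**
- **Gate angle:** it measured about 20–21° open, which is inside the 13–29° window. The joints were still.
- **Grip:** the wrist force was about 4 N horizontally, in line with the closing spring. The fingers were stopped on the knob.
- **Pin:** it was upright in the pot, with its top at 0.197 m. That puts the foot on or near the pot floor.
- **Disagreements:** the knob, pin and hinge post put the cell origin 3–6 mm apart along y. The TCP read 4–8 mm higher than commanded when the fingers closed. Neither affected the result.
- **Not measured:** I did not read the bolt travel or the finger contact force directly. I inferred the travel (at least 40 mm) from the tool motion and the pictures, and the contact from the wrist force and finger opening.

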